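# Switch the ball sorter over and feed the batch

## Robot

A 6-joint arm with a two-finger parallel gripper is mounted at the origin on the work surface. World frame = base frame: x ahead of the robot, y to its left, z up, the work surface at z = 0. Lengths are in m, angles in rad, forces in N, time in s.
With the tool pointing down it reaches from about 0.225 to 0.875 m from the base axis. Payload 3.4 kg.
Tool frame: the origin (TCP) lies at the very end of the fingers, on their centre line; the grasp point (between the pads) lies 19 mm behind it; x points along the fingers, z is the direction in which the jaws open and shut, and the axes are right-handed (so a half turn about x gives the same grasp; the last joint's range is limited). The gripper opens to 85 mm and grips with 20 to 120 N. Pads are 22 mm wide; open, the fingers measure 114 mm over their backs; the gripper's body (76 mm by 85 mm) begins 54 mm behind the grasp point. The pads swing forward as they close: fully open they stand 13 mm farther back than shut.
Start: joints at [1.113, 0.276, 1.505, -0, 1.361, -0.121], TCP at [0.19, 0.543, 0.2] pointing down, gripper open.
Joint ranges: [-2.89, 2.89], [-0.75, 2.08], [0.22, 2.7], [-1.18, 4.32], [0.11, 2.71], [-2.7, 2.7]. Speed limits (rad/s): [2.57, 2.57, 3.14, 3.14, 3.14, 3.14].

## Interface

Orientations are given as a unit quaternion [w, x, y, z].
In Python, from rig import manip gives the robot as it stands. The module is installed in compiled form; this text tells all that it offers.
- The arm moves only by the shell command python3 -m inch 'ROWS' [FORCE]. ROWS is text: rows parted by semicolons, each of 7 numbers parted by spaces: the shift along the tool's x, y, z in mm, then the turn, a rotation vector about the tool's x, y, z in degrees, then the closure in counts, from 0 (fully open) to 255 (shut). A call has exactly 10 rows; each row is the pose to reach, as a shift and turn from the pose commanded when the call began, along the tool's axes at that moment; what a row does not reach only later rows make up. A row lasts 1/8 s, in which the tool goes at most 62.5 mm and 10.7 degrees, less where a joint would pass 70% of its speed; a pose out of reach is approached as far as the arm can. A call with a gripper value outside its range is refused whole. The fingers move at their own pace and stop on an object; FORCE is the grip in N (left out, the last holds). Time passes only in rows, so rows that repeat a pose let the fingers close, or fill a call up. It gives the time, the measured TCP pose, the force and the opening at its end, in the units of the state.
- manip.get_state(): the state, without advancing time (a new reading comes with each control period).
- manip.get_image(name): name is "side" or "top" or "wrist"; returns a dict with "color" (384x512x3 uint8, blue, green, red), "fx", "fy", "cx", "cy" (pixels), "k1" (the pictures are not rectified: a ray, as slopes to the right and down, at radius r is drawn at 1 + k1 r^2 times it, then the intrinsics apply), "world_to_cam" (4x4, takes a point from world to camera coordinates). Camera axes: x right, y down, z forward; pixel columns grow to the right and rows downward; lengths in m; the calibration is good to about 2 mm. A picture is of the moment at which its call begins. There is no depth.
- manip.sign_off(): hands the job in, once; it reports no verdict.
The state is a dict: "clock": time; "qpos": joint angles; "qd": joint speeds; "effort": joint torques, N m; "position": TCP position; "ee_rot": TCP orientation; "contact_force": force on the tool from outside, world axes, zero at the start; "moment": the same for the moment, N m; "width": finger opening in m.
Only numpy, scipy, OpenCV 4.12 (cv2) and the standard library are available. Lean on these libraries where they do the work, as an engineer would, in place of code of your own. Each camera call takes 0.05 s, during which the arm holds its last target. There are 200 camera calls.

## Task

The lathe's ball sorter is set for the wrong tray: press down the raised ear of its seesaw gate so that the gate rocks over to the other side, and only then push the stop slide fully open so that all three steel balls run down the other chute into its tray. Do it by pressing and pushing only: do not touch the balls, and leave everything else on the bench where it is. Leave the gate tipped over and the stop open, with the balls at rest in the tray.

Things in the scene. Friction and masses are not known exactly. Their poses are not given: they have to be found in the camera images.
- sorter: Ball sorter fixed to the bench, plain grey metal. Origin on the bench under the middle of its seesaw gate; x away from the robot up the feed trough, y left, z up. Balls leaving the trough fall on the gate's middle and roll off its low end down a side chute into a grey tray, left or right. Highest fixed part within 70 mm of the gate 164 mm, far end of the trough 185 mm.
- feed_mouth (a point): Middle of the floor at the mouth of the feed trough (sorter x = 26, z = 124 mm). The trough is 30 mm wide inside, walls 22 mm, and rises 10 degrees to its far end at sorter x = 213 mm; three balls wait in a row behind the stop blade, which crosses it at sorter x = 45 mm.
- gate (a joint): Tilt, rad, of the seesaw gate, an aluminium channel 170 mm long in y on a pivot along x, 75 mm high. -0.25 to 0.25 at its stops: positive = left end up, right end low (feeds the right tray); negative = left end low (feeds the left tray). Top-heavy, 0.6 kg: pushed past level it falls to the other stop and stays. Under 1 N down on the raised ear moves it.
- left_ear (a point): Middle of the top of the left ear of the gate: a flat aluminium tab, 45 mm in x by 36 mm in y, 6 mm thick, on the robot side of the channel at sorter x = -58, y = 67 mm; its height is about 126 mm when raised and 93 mm when low, with free space under it.
- right_ear (a point): The same on the right ear, at sorter x = -58, y = -67 mm.
- stop (a joint): Travel of the stop slide, m, towards sorter +y (left): 0 = shut, blade across the trough; 0.045 = fully open against its end stop. It slides stiffly (about 1.5 N) and stays where it is left; balls are freed from about 0.035.
- stop_pad (a point): Centre of the outer (right-hand) face of the black pad at the right end of the stop slide, at sorter x = 45, z = 168 mm, y = -97 mm when shut, -52 mm when open. The face looks to sorter -y, 26 mm wide (x), 36 mm tall (z 150 to 186 mm); push it to sorter +y. A bar (z 163 to 175 mm) joins it to the blade. Nothing stands to the right of it at its height.
- left_tray (a point): Middle of the inner floor of the left tray (sorter y = 240 mm), 5 mm above the bench; axes as the sorter. Inside 102 by 92 mm, walls 45 mm, outer wall 89 mm high.
- right_tray (a point): Middle of the inner floor of the right tray (sorter y = -240 mm), otherwise the same.
- ball0_center (a point): Centre of steel ball 0, 26 mm across, 72 g, in the feed trough (next to the stop).
- ball1_center (a point): Centre of steel ball 1, 26 mm across, 72 g, in the feed trough (the middle one).
- ball2_center (a point): Centre of steel ball 2, 26 mm across, 72 g, in the feed trough (the farthest from the stop).
- jar: Bystander near the sorter: small clear jar with a blue cap, 48 mm across, 60 mm tall. Origin under its middle.
- chuck_key: Bystander near the sorter: steel T-shaped chuck key lying flat, about 100 mm long, 80 mm across the bar, 16 mm high. Origin under its middle.
- wrench: Bystander near the sorter: open wrench lying flat, 150 mm long. Origin under its middle.
- screwdriver: Bystander near the sorter: screwdriver with red handle lying flat, 140 mm long. Origin under its middle.
- bush: Bystander near the sorter: brass bush standing on end, 40 mm across, 30 mm tall. Origin under its middle.
- blank: Bystander near the sorter: upright steel cylinder 32 mm across, 50 mm tall. Origin under its middle.
- caliper: Bystander near the sorter: caliper lying flat, 200 mm long, about 9 mm high. Origin under its middle.
- ball0: Steel ball 0 itself; its axes turn as it rolls.
- ball1: Steel ball 1 itself; its axes turn as it rolls.
- ball2: Steel ball 2 itself; its axes turn as it rolls.

How it is judged:
By the outcome, as a careful person would: the job done as asked, in the order asked, and still so for the second after the job is handed in, with the robot touching nothing.
It also fails if it takes over 51 s, if anything falls off the work surface, if the arm or the gripper's body presses on something with over 40 N, if the wrist force passes 120 N, or if a joint passes its speed limit or range.

## Working session

There is one attempt and no reset: what is moved stays moved. The work goes in short steps, Python scripts to look and compute and a shell command to move; the robot and the scene stay as the last step left them, time stands still between calls to the robot, and variables do not carry over. Pictures are saved under pics/ and viewed, about 8 in all and at most 12, crops included, and the job is handed in when it is done.

```bash
mkdir -p pics; python3 - <<'E'
from rig import manip
import cv2, numpy as np
for n in ("top","side"):
    im=manip.get_image(n); cv2.imwrite(f"pics/{n}0.png",cv2.resize(im["color"],(800,600),interpolation=cv2.INTER_CUBIC))
    np.savez(f"{n}0.npz",**im)
    print(n,im["fx"],im["fy"],im["cx"],im["cy"],im["k1"],np.round(im["world_to_cam"],3).tolist())
s=manip.get_state();print(s)
E
```

```text
top 351.9037337397356 351.9037337397356 255.33599835078388 192.71117126009128 0.033916492433337636 [[0.006, -1.0, 0.002, -0.017], [-0.97, -0.006, -0.241, 0.59], [0.241, -0.0, -0.97, 0.91], [0.0, 0.0, 0.0, 1.0]]
side 362.0269539460268 362.0269539460268 255.42178117852367 192.4094409194923 -0.02620309981530499 [[0.831, -0.557, -0.017, -0.489], [-0.36, -0.512, -0.78, 0.289], [0.425, 0.654, -0.626, 0.954], [0.0, 0.0, 0.0, 1.0]]
{'clock': 0.1, 'qpos': array([ 1.11302677e+00,  2.76523919e-01,  1.50598084e+00,  3.26780676e-05,
        1.36072215e+00, -1.20946475e-01]), 'qd': array([-0.0010085 , -0.00014201, -0.00236091, -0.00123041, -0.0003425 ,
       -0.00166496]), 'effort': array([ 1.68102059e-03, -4.17702448e+01, -2.46402973e+01, -8.74186935e-05,
        5.81647459e-03,  3.70363989e-05]), 'position': array([0.18976639, 0.54223701, 0.19894097]), 'ee_rot': array([ 0.57622209, -0.4093808 ,  0.57724916,  0.40885067]), 'contact_force': array([-0.24353494, -0.23823921, -0.41845013]), 'moment': array([ 0.0137103 , -0.05586264, -0.03955682]), 'width': 0.08553435964424658}
```

View pics/top0.png

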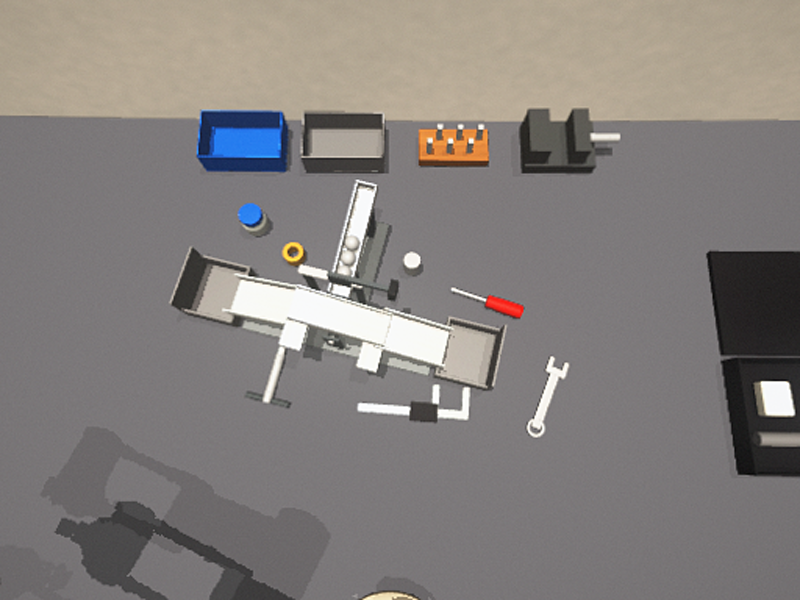

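View pics/side0.png

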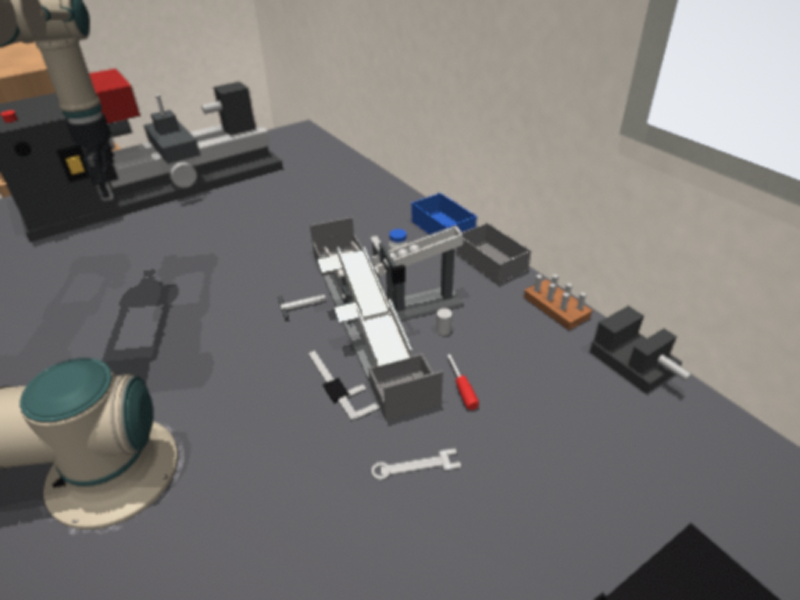

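The top view shows the sorter turned about -15°, with the ears at about (294,335) and (369,358), the pad at about (393,289) and the trays at (215,285) and (468,352). I'll zoom in to get the tilt and exact points.

```bash
python3 - <<'E'
import cv2, numpy as np
t=np.load("top0.npz")["color"][110:260,100:330]; s=np.load("side0.npz")["color"][130:280,165:325]
a=cv2.resize(t,None,fx=3.4,fy=3.4,interpolation=cv2.INTER_CUBIC);b=cv2.resize(s,None,fx=4,fy=4,interpolation=cv2.INTER_CUBIC)
f=lambda x:np.uint8(255*(x/255.)**1.6)
cv2.imwrite("pics/tz.png",f(a));cv2.imwrite("pics/sz.png",f(b))
E
```

```text
(no output)
```

View pics/tz.png

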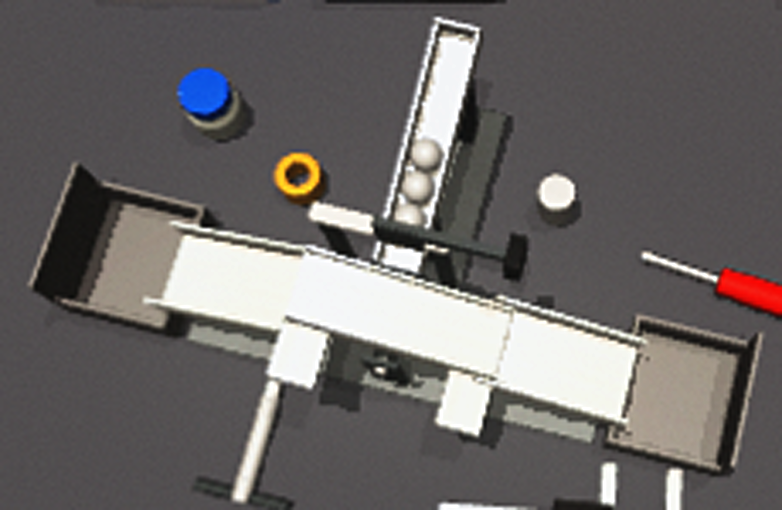

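View pics/sz.png

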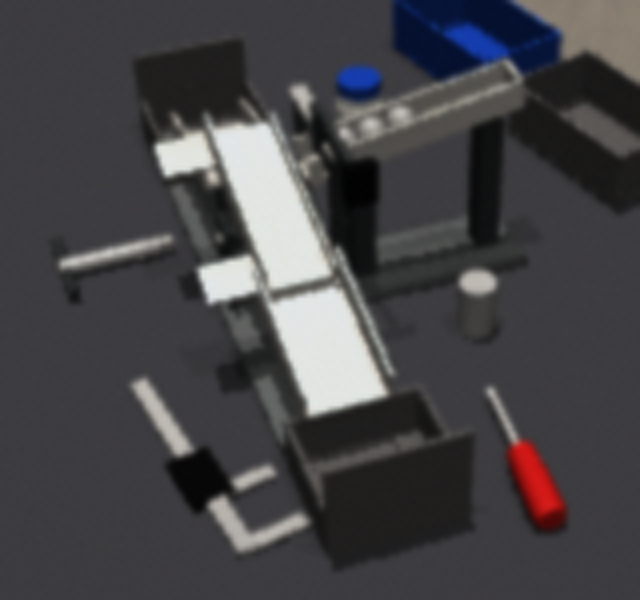

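Zoomed top (tz): left ear centre (299,353), right ear (464,403), pad (515,256). Side (sz): left ear (184,155), right ear (228,280), pad (361,184). Next I'll triangulate across the two views.

```bash
cat > h.py <<'E'
import numpy as np, cv2
C={n:dict(np.load(f"{n}0.npz")) for n in("top","side")}
def ray(n,u,v):
    c=C[n]; K=(c["fx"],c["fy"],c["cx"],c["cy"]); d=np.array([(u-K[2])/K[0],(v-K[3])/K[1]]); p=d.copy()
    for _ in range(20): p=d/(1+c["k1"]*(p@p))
    R=c["world_to_cam"][:3,:3]; t=c["world_to_cam"][:3,3]
    r=R.T@np.array([*p,1]); return -R.T@t, r/np.linalg.norm(r)
def tz(x,y): return ray("top",100+(x+.5)/3.4-.5,110+(y+.5)/3.4-.5)
def sz(x,y): return ray("side",165+(x+.5)/4-.5,130+(y+.5)/4-.5)
def tri(a,b):
    (o,d),(p,e)=a,b; s=np.linalg.lstsq(np.c_[d,-e],p-o,rcond=None)[0]
    A,B=o+s[0]*d,p+s[1]*e; return (A+B)/2,np.linalg.norm(A-B)
def plane(a,z): return a[0]+a[1]*(z-a[0][2])/a[1][2]
E
python3 - <<'E'
from h import *
for n,a,b in(("L",(299,353),(184,155)),("R",(464,403),(228,280)),("farcornerR trough",(479,32),(521,82))):
    print(n,*[np.round(x*1000,1) for x in tri(tz(*a),sz(*b))])
for l,r in((.126,.093),(.093,.126)):
    L=plane(tz(299,353),l);R=plane(tz(464,403),r);Ls=plane(sz(184,155),l);Rs=plane(sz(228,280),r)
    print("top",L,R,np.linalg.norm(L[:2]-R[:2]),"side",Ls,Rs,np.linalg.norm((Ls-Rs)[:2]))
L=plane(tz(299,353),.126);R=plane(tz(464,403),.093)
y=(L-R)[:2];y/=np.linalg.norm(y);x=np.array([y[1],-y[0]]);m=(L+R)[:2]/2
O=m+.058*x
print("yaw",np.degrees(np.arctan2(x[1],x[0])),"O",O)
for n,p,z in(("padtop",(516,240),.186),("padbottom front",(513,277),.15),("trayLfloor mid",(150,250),.005),("troughfarR",(479,32),.18),("troughfarL",(437,20),.18),("padface",(525,256),.168),("Rtray near-right rim corner",(733,470),.089),("Rtray far-right rim",(760,336),.089),("Ltray far-left rim",(77,165),.089),("Ltray near-left rim",(32,288),.089)):
    q=plane(tz(*p),z)[:2]-O; print(n,np.round(1000*np.array([q@x,q@y]),1))
E
```

```text
L [520.1 161.4 127.6] 0.0
R [487.8  37.   93. ] 0.6
farcornerR trough [763.   25.8 178.9] 2.9
top [0.52037215 0.16170128 0.126     ] [0.48752476 0.03709507 0.093     ] 0.1288629396014883 side [0.52104942 0.1635594  0.126     ] [0.48813779 0.0369054  0.093     ] 0.13086028141606412
top [0.52650273 0.1681185  0.093     ] [0.48277407 0.03531631 0.126     ] 0.13981635986282606 side [0.54104315 0.20726132 0.093     ] [0.47056503 0.00099903 0.126     ] 0.21797086741889332
yaw -14.767768113268952 O [0.56003254 0.08461387]
padtop [ 55.1 -76.6]
padbottom front [ 36.4 -79. ]
trayLfloor mid [ 11.6 247.4]
troughfarR [209.2  -5.1]
troughfarL [210.4  28.7]
padface [ 49.9 -84.8]
Rtray near-right rim corner [ -53.2 -279.6]
Rtray far-right rim [  55.7 -277. ]
Ltray far-left rim [ 49.2 296.4]
Ltray near-left rim [-58.1 294.7]
```

```bash
cat > w.py <<'E'
import numpy as np,sys
from scipy.spatial.transform import Rotation as Ro
from rig import manip
yaw=np.radians(-14.2);X=np.array([np.cos(yaw),np.sin(yaw),0]);Y=np.array([-X[1],X[0],0]);O=np.array([.5622,.0928,0])
def W(x,y,z): return O+X*x/1000+Y*y/1000+[0,0,z/1000]
def st():
    s=manip.get_state();R=Ro.from_quat(s["ee_rot"],scalar_first=True).as_matrix();return s,R
def go(*p):
    s,R=st();d=W(*p)-s["position"];print(p,"tool shift mm",np.round(1000*R.T@d,1))
def sorter():
    s,R=st();d=s["position"]-O;print("sorter",np.round(1000*np.array([d@X,d@Y,d[2]]),1),"F",np.round(s["contact_force"],1),"t",s["clock"],"w",s["width"])
E
python3 - <<'E'
from w import *
s,R=st();print(np.round(R,3));sorter();print(W(-58,58.5,127))
for k in ("y","z"):
    a=R[:,"xyz".index(k)];print(k,"angle to sorter Y",np.degrees(np.arctan2(np.cross(a,Y)[2],a@Y)))
go(-58,58,160)
# pad tool z along sorter X: tool yaw target
from h import *
print("lathe corner",plane(ray("side",280/1.5625,165/1.5625),0.0))
E
```

```text
[[-0.001 -0.944  0.33 ]
 [-0.001  0.33   0.944]
 [-1.     0.    -0.002]]
sorter [-471.3  344.3  198.9] F [-0.2 -0.2 -0.4] t 0.1 w 0.08553435964424658
[0.52032265 0.16374038 0.127     ]
y angle to sorter Y -84.9010562511716
z angle to sorter Y 5.098922523344167
(-58, 58, 160) tool shift mm [  39.2 -437.1 -248.4]
lathe corner [0.7346149  0.92919738 0.        ]
```

```bash
python3 -m inch '0 -40 -25 0 0 0 128; 0 -90 -50 -1 0 0 255; 0 -140 -80 -2 0 0 255; 0 -190 -108 -3 0 0 255; 0 -240 -136 -4 0 0 255; 0 -290 -165 -5 0 0 255; 0 -340 -193 -5 0 0 255; 0 -390 -222 -5 0 0 255; 0 -437 -248 -5 0 0 255; 0 -437 -248 -5 0 0 255' 30; python3 - <<'E'
from w import *
sorter(); go(-58,58,140)
from rig import manip
import cv2
im=manip.get_image("side")["color"][100:290,130:340]
cv2.imwrite("pics/s1.png",cv2.resize(im,None,fx=3,fy=3,interpolation=cv2.INTER_CUBIC))
E
```

```text
clock: 1.35
position: [0.5228, 0.1612, 0.1989]
ee_rot: [0.559, -0.433, 0.56, 0.432]
contact_force: [-0.7, 0.2, 0.5]
width: 0.0002
sorter [-55.   56.6 198.9] F [-0.7  0.2  0.5] t 1.35 w 0.0001546228930380644
(-58, 58, 140) tool shift mm [58.9  3.   1.4]
```

View pics/s1.png

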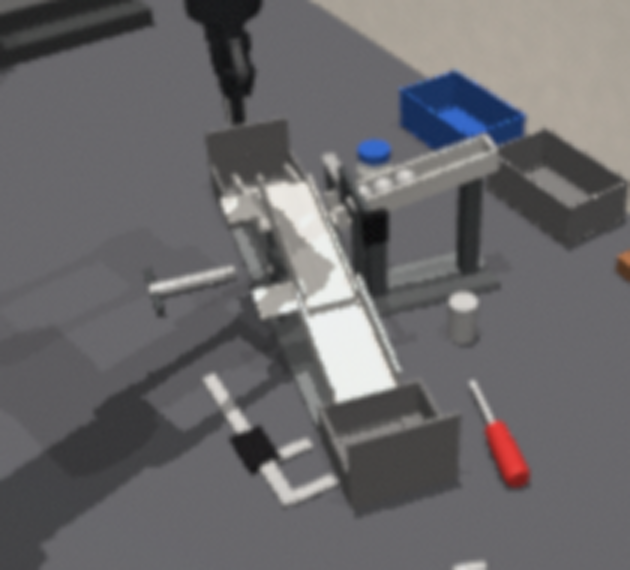

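The closed fingertips at (238,120) are above the left ear at (243,207). The ear is still raised. I'll press down to just past level and then lift.

```bash
python3 -m inch '20 3 1 0 0 0 255; 40 3 1 0 0 0 255; 58 3 1 0 0 0 255; 64 3 1 0 0 0 255; 70 3 1 0 0 0 255; 75 3 1 0 0 0 255; 80 3 2 0 0 0 255; 84 3 3 0 0 0 255; 87 3 3 0 0 0 255; 90 3 4 0 0 0 255'; python3 -c "
from w import *;sorter()"; python3 -m inch '4 0 1 0 0 0 255; 8 0 1 0 0 0 255; 10 0 1 0 0 0 255; 10 0 1 0 0 0 255; 0 0 1 0 0 0 255; -20 0 1 0 0 0 255; -40 0 0 0 0 0 255; -65 0 0 0 0 0 255; -90 0 0 0 0 0 255; -110 0 0 0 0 0 255'; python3 - <<'E'
from w import *
sorter(); go(45,-135,215); go(45,-135,160)
from rig import manip
import cv2, numpy as np
for n in("side","top"):
    im=manip.get_image(n)["color"]; im=im[110:260,150:310] if n=="side" else im[110:260,100:330]
    cv2.imwrite(f"pics/{n}2.png",cv2.resize(im,None,fx=3.4,fy=3.4,interpolation=cv2.INTER_CUBIC))
E
```

```text
clock: 2.65
position: [0.5187, 0.1689, 0.1096]
ee_rot: [0.558, -0.434, 0.558, 0.434]
contact_force: [0.5, -0.5, 0.2]
width: -0.0001
sorter [-60.8  63.1 109.6] F [ 0.5 -0.5  0.2] t 2.65 w -9.5847666899179e-05
clock: 3.9
position: [0.5191, 0.169, 0.2219]
ee_rot: [0.559, -0.434, 0.558, 0.434]
contact_force: [-1.1, -0.7, 0.2]
width: 0.0
sorter [-60.5  63.3 221.9] F [-1.1 -0.7  0.2] t 3.9 w 2.4966404046404104e-07
(45, -135, 215) tool shift mm [   6.9 -105.8 -198.1]
(45, -135, 160) tool shift mm [  61.9 -105.7 -198.1]
```

View pics/side2.png

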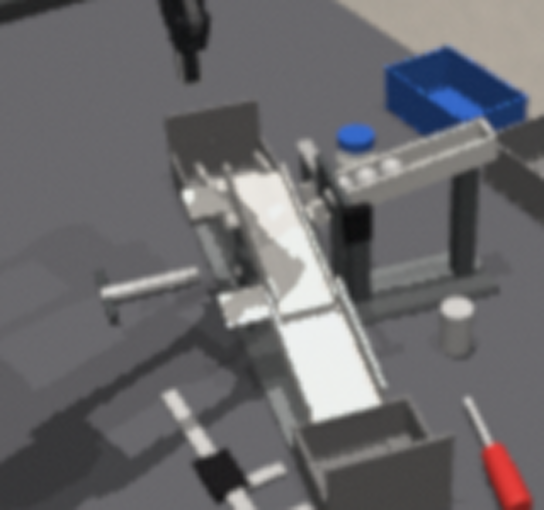

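View pics/top2.png

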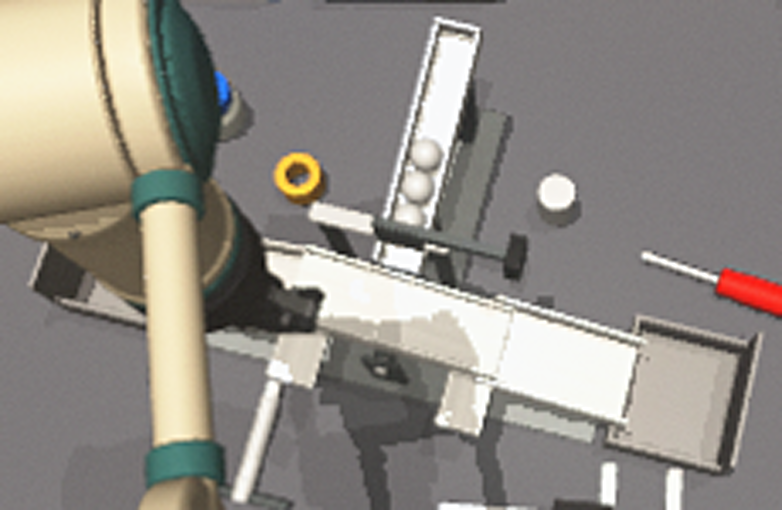

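The right ear hasn't moved in either view (top2 (463,402), side2 (246,308)), so the gate seems not to have stayed over. I'll check the fingertip position against its pixels, and whether the gate did move.

```bash
python3 - <<'E'
from h import *
from w import *
s,R=st();p=s["position"]
def px(n,P):
    c=C[n];q=c["world_to_cam"][:3,:3]@P+c["world_to_cam"][:3,3];a=q[:2]/q[2];a=a*(1+c["k1"]*(a@a));return a*c["fx"]+[c["cx"],c["cy"]]
print("tip proj side crop",(px("side",p)-[150,110])*3.4,"top crop",(px("top",p)-[100,110])*3.4)
for nm,P in(("L raised",W(-58,56.5,126)),("R low",W(-58,-73.5,93)),("L low",W(-58,73.5,93)),("R raised",W(-58,-56.5,126))):
    print(nm,"side",(px("side",P)-[150,110])*3.4,"top",(px("top",P)-[100,110])*3.4)
from rig import manip
im=manip.get_image("side")["color"][135:235,180:280]; old=C["side"]["color"][135:235,180:280]
cv2.imwrite("pics/cmp.png",cv2.resize(np.hstack([old,im]),None,fx=4,fy=4,interpolation=cv2.INTER_CUBIC))
sorter()
E
```

```text
tip proj side crop [192.87038107 110.45151638] top crop [260.52041557 325.52904422]
L raised side [205.88010057 199.73088486] top [297.63037964 352.49761443]
R low side [243.95143334 305.45288205] top [464.49873596 401.27915825]
L low side [204.85851255 217.62312408] top [284.71978082 354.85102343]
R raised side [236.21320304 266.38915751] top [440.65768754 389.39136141]
sorter [-60.1  63.4 221.3] F [-0.5  0.1 -0. ] t 4.05 w 7.278104801169542e-05
```

View pics/cmp.png

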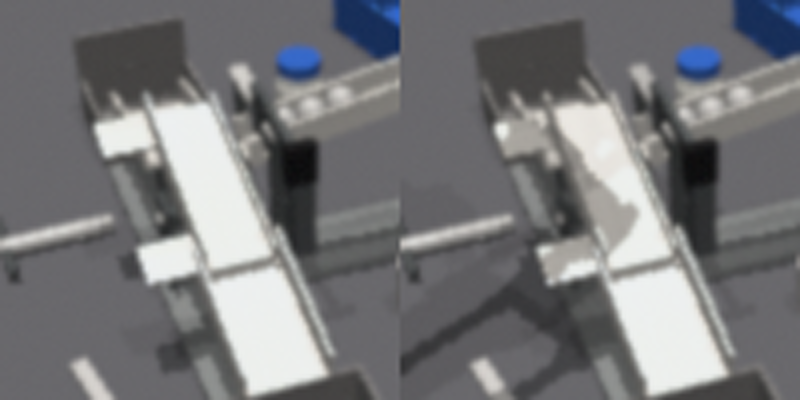

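```bash
python3 - <<'E'
from h import *
from w import *
for a,b in(((298,325),(192,79)),((275,322),(192,79)),((315,310),(192,79))):
    q,e=tri(ray("top",100+a[0]/3.4,110+a[1]/3.4),ray("side",150+b[0]/3.4,110+b[1]/3.4)); print(q,e)
s,R=st();print(s["position"],s["qpos"])
from rig import manip
t=manip.get_image("top")["color"][160:230,140:220]; d=manip.get_image("side")["color"][100:180,165:245]
A=lambda i:cv2.resize(i,(400,400),interpolation=cv2.INTER_CUBIC)
g=lambda x:np.uint8(255*(x/255.)**.6)
cv2.imwrite("pics/tip.png",g(np.hstack([A(cv2.copyMakeBorder(t,0,10,0,0,0)),A(d)])))
E
```

```text
[0.50838807 0.13357387 0.27694625] 0.0026918654872017194
[0.51395985 0.14984876 0.267178  ] 0.0007385580991126142
[0.51095889 0.12421407 0.28230876] 0.015335195884791557
[0.5194512  0.16900166 0.22133298] [ 1.87128980e-01  2.18767454e-01  1.53016474e+00  3.39662124e-05
  1.38905473e+00 -1.13414983e+00]
```

View pics/tip.png

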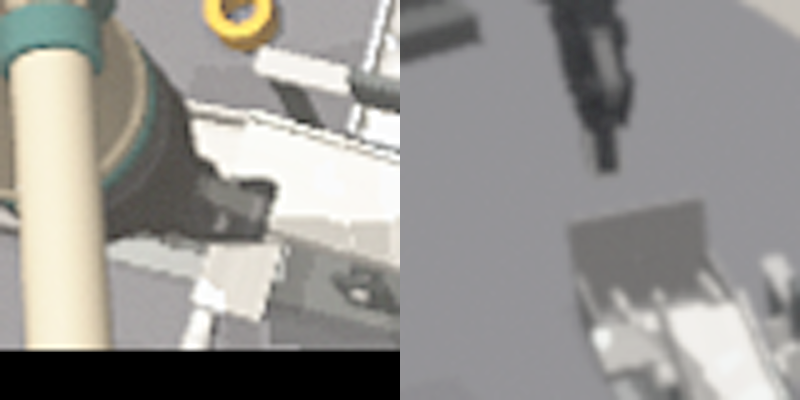

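```bash
python3 - <<'E'
from h import *
from w import *
s,R=st()
def px(n,P):
    c=C[n];q=c["world_to_cam"][:3,:3]@P+c["world_to_cam"][:3,3];a=q[:2]/q[2];a=a*(1+c["k1"]*(a@a));return a*c["fx"]+[c["cx"],c["cy"]]
for n,P,obs in(("now",s["position"],(206.4,134.4)),("s1",np.array([.5228,.1612,.1989]),(209.3,140)),("start",np.array([.1898,.5422,.1989]),(69,127))):
    print(n,"pred",px("side",P),"obs",obs,"z+28:",px("side",P+[0,0,.028]))
# measure tip: dark pixels column bottom in start and now images
from rig import manip
d=manip.get_image("side")["color"].max(2)
print(d[120:146,200:214])
print(C["side"]["color"].max(2)[112:140,58:80])
E
```

```text
now pred [206.26544939 143.75549486] obs (206.4, 134.4) z+28: [205.35671087 136.02243568]
s1 pred [209.3101222  149.82871061] obs (209.3, 140) z+28: [208.45432807 142.25200469]
start pred [ 74.69270634 132.29081077] obs (69, 127) z+28: [ 72.08537525 125.18160625]
[[ 39  26  24  21  22  24  34  36  32  28  33  68  99 107]
 [ 39  25  23  23  19  22  28  30  27  24  42  79 102 107]
 [ 48  28  23  21  21  21  22  24  23  24  46  86 104 107]
 [ 67  37  22  22  23  25  28  28  29  27  53  94 106 107]
 [ 79  45  28  23  23  27  29  28  32  34  60  97 107 108]
 [ 94  63  39  27  24  28  26  36  54  64  80 101 106 107]
 [101  84  65  41  24  24  23  48  82  96 100 106 107 107]
 [103  91  85  58  32  24  25  47  82 102 107 107 107 107]
 [102  89  89  68  38  27  27  42  75 100 107 107 108 107]
 [103  88  88  67  38  26  28  42  72 100 106 108 107 107]
 [103  90  89  69  39  26  27  40  70 100 107 108 108 107]
 [105  96  90  74  44  28  31  38  66  97 107 107 108 108]
 [106  99  87  77  47  30  34  36  62  96 106 108 107 107]
 [107 101  90  86  51  28  32  33  60  97 107 108 107 108]
 [108 105 
[... 2603 characters left out ...]
4  35  36  37  35  37  39  38
   43  46  42  39]
 [ 36  37  36  36  36  35  36  35  37  37  36  36  39  38  37  37  37  37
   39  38  38  38]
 [ 36  36  35  36  37  38  37  36  36  38  37  38  37  36  34  36  35  36
   36  37  36  37]
 [ 36  38  38  37  37  36  38  36  37  37  37  36  35  37  36  37  36  37
   36  35  36  36]
 [ 38  39  37  37  37  37  37  35  36  36  36  35  35  36  37  37  37  36
   36  38  39  41]
 [ 38  37  37  36  37  36  37  36  36  36  36  36  37  36  36  35  36  39
   39  41  48  58]
 [ 36  37  37  36  36  36  36  35  36  34  36  36  36  37  39  39  41  45
   50  56  66  84]
 [ 35  35  36  36  36  37  36  37  36  36  38  40  40  42  45  50  54  58
   63  66  75  94]]
```

The side view puts the tip about 9 px (about 31 mm) above where the state says it is. I'll go back down to a height already shown to be clear and look with the wrist and side cameras in one composite.

```bash
python3 -m inch '20 0 0 0 0 0 255; 40 0 0 0 0 0 255; 60 0 0 0 0 0 255; 80 0 0 0 0 0 255; 95 0 0 0 0 0 255; 105 0 0 0 0 0 255; 110 0 0 0 0 0 255; 114 0 0 0 0 0 255; 114 0 0 0 0 0 255; 114 0 0 0 0 0 255'; python3 - <<'E'
from w import *
import cv2
sorter()
w=manip.get_image("wrist"); d=manip.get_image("side")["color"][130:230,180:280]
t=manip.get_image("top")["color"][160:230,140:220]
a=w["color"]; b=cv2.resize(d,(288,288),interpolation=cv2.INTER_CUBIC)
b=np.vstack([b,np.zeros((96,288,3),np.uint8)])
cv2.imwrite("pics/wr.png",np.hstack([a,b]))
E
```

```text
clock: 5.45
position: [0.519, 0.169, 0.1062]
ee_rot: [0.559, -0.434, 0.558, 0.434]
contact_force: [0.2, -0.5, -0.3]
width: -0.0002
sorter [-60.6  63.2 106.2] F [ 0.2 -0.5 -0.3] t 5.45 w -0.0001908575722842732
```

View pics/wr.png

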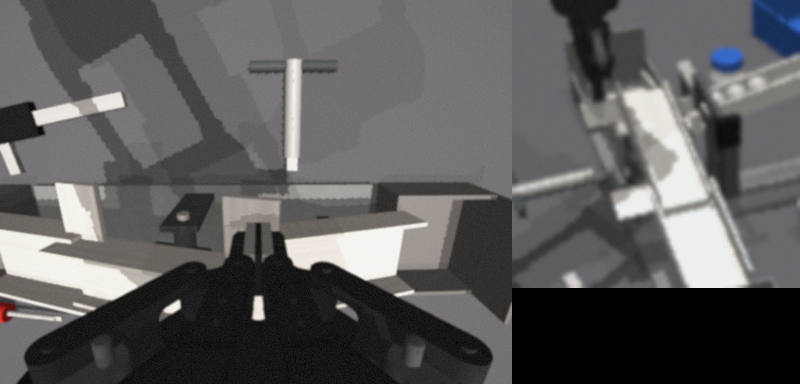

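In the wrist view the tip at (259,225) lines up with the ear, which spans x 223–280. In the side inset the tip at (597,97) hangs just above the ear. So it is a height offset of about 30 mm, and I need to press deeper.

```bash
python3 -m inch '3 0 0 0 0 0 255; 6 0 0 0 0 0 255; 9 0 0 0 0 0 255; 12 0 0 0 0 0 255; 14 0 0 0 0 0 255; 16 0 0 0 0 0 255; 18 0 0 0 0 0 255; 20 0 0 0 0 0 255; 20 0 0 0 0 0 255; 20 0 0 0 0 0 255'; cat > ck.py <<'E'
from h import *
from w import *
sorter()
old=C["side"]["color"].max(2).astype(int);n=manip.get_image("side")["color"].max(2).astype(int)
print("old ear R col/rows\n",old[192:208:2,214:232:2],"\nnew\n",n[192:208:2,214:232:2])
E
python3 ck.py; python3 -m inch '3 0 0 0 0 0 255; 6 0 0 0 0 0 255; 9 0 0 0 0 0 255; 12 0 0 0 0 0 255; 14 0 0 0 0 0 255; 14 0 0 0 0 0 255; 14 0 0 0 0 0 255; 14 0 0 0 0 0 255; 14 0 0 0 0 0 255; 14 0 0 0 0 0 255'; python3 ck.py
```

```text
clock: 6.85
position: [0.5185, 0.1688, 0.0856]
ee_rot: [0.558, -0.434, 0.558, 0.434]
contact_force: [-0.4, 0.3, -0.1]
width: -0.0001
sorter [-61.   63.   85.6] F [-0.4  0.3 -0.1] t 6.85 w -8.696553689398876e-05
old ear R col/rows
 [[111 122 104  51  49  70 100 158 237]
 [ 88 115 112 106 143 178 217 157 223]
 [128 188 224 231 237 238 236 209 183]
 [154 238 239 239 239 239 239 201 158]
 [111 232 239 239 239 239 239 222 177]
 [ 79 220 239 240 239 238 232 213 180]
 [ 87 158 231 225 196 148 121  92 134]
 [106 118 124 120  91  72  82  84 108]] 
new
 [[ 72 107 125 128 173 180 208 146 191]
 [138 155 171 204 234 236 233 186 149]
 [123 186 226 236 236 236 236 223 154]
 [105 227 236 236 235 233 223 217 155]
 [ 77 206 222 216 158 140 102 119 170]
 [ 70  91  95  91  51  61  69  89 172]
 [ 69  65  65  82  54  60  69  77 131]
 [ 65  65  64  69  60  59  71  78 108]]
clock: 8.15
position: [0.5186, 0.1689, 0.0718]
ee_rot: [0.558, -0.434, 0.558, 0.434]
contact_force: [0.9, 0.5, -0.3]
width: 0.0
sorter [-60.9  63.1  71.8] F [ 0.9  0.5 -0.3] t 8.15 w 7.146058244743416e-06
old ear R col/rows
 [[111 122 104  51  49  70 100 158 237]
 [ 88 115 112 106 143 178 217 157 223]
 [128 188 224 231 237 238 236 209 183]
 [154 238 239 239 239 239 239 201 158]
 [111 232 239 239 239 239 239 222 177]
 [ 79 220 239 240 239 238 232 213 180]
 [ 87 158 231 225 196 148 121  92 134]
 [106 118 124 120  91  72  82  84 108]] 
new
 [[115 146 108  82  68  67  69  70  71]
 [ 58  68  67  48  49  66  68  70  69]
 [ 56  70  71  52  46  64  69 113  79]
 [ 64  72  76  56  44  64  69 142 132]
 [ 68  65  83  69  44  63  68 113 168]
 [ 69  63  73  76  44  61  70  91 179]
 [ 69  65  66  81  56  59  69  78 136]
 [ 61  63  64  70  60  59  71  83 109]]
```

The gate has tipped: the right ear left its old pixels at about state z 80. Next I'll lift, move out to the right of the pad, and turn the tool 90° so the knuckles don't overhang the slide.

```bash
python3 -m inch '-20 0 0 0 0 0 255; -55 0 0 0 0 0 255; -95 0 0 0 0 0 255; -135 0 0 0 0 0 255; -140 -18 -35 10 0 0 255; -140 -36 -70 20 0 0 255; -140 -54 -105 30 0 0 255; -140 -72 -140 40 0 0 255; -140 -90 -170 50 0 0 255; -140 -106 -200 60 0 0 255'; python3 -m inch '0 0 0 10 0 0 255; 0 0 0 20 0 0 255; 0 0 0 30 0 0 255; 0 0 0 30 0 0 255; 0 0 0 30 0 0 255; 0 0 0 30 0 0 255; 0 0 0 30 0 0 255; 0 0 0 30 0 0 255; 0 0 0 30 0 0 255; 0 0 0 30 0 0 255';  python3 - <<'E'
from h import *
from w import *
sorter();s,R=st();print(np.round(R,2),s["qpos"]);go(45,-135,128);go(45,-50,128)
t=manip.get_image("top")["color"]; d=manip.get_image("side")["color"]
A=lambda i:cv2.resize(i,(400,400),interpolation=cv2.INTER_CUBIC)
cv2.imwrite("pics/p3.png",np.hstack([A(t[120:240,170:290]),A(d[120:240,190:310])]))
E
```

```text
clock: 9.45
position: [0.5722, -0.0524, 0.2117]
ee_rot: [0.701, -0.094, 0.701, 0.095]
contact_force: [0.7, 0.2, 0.2]
width: -0.0003
clock: 10.7
position: [0.5719, -0.0511, 0.2117]
ee_rot: [0.702, 0.088, 0.702, -0.088]
contact_force: [-0.4, -1.0, -0.4]
width: 0.0002
sorter [  44.7 -137.1  211.7] F [-0.4 -1.  -0.4] t 10.7 w 0.00018050935683374173
[[ 0.    0.25  0.97]
 [ 0.    0.97 -0.25]
 [-1.    0.   -0.  ]] [-2.10352760e-01  2.68343575e-01  1.48580610e+00  1.15234049e-04
  1.38745642e+00  3.90409924e-02]
(45, -135, 128) tool shift mm [83.7  2.1  0.3]
(45, -50, 128) tool shift mm [83.7 87.1  0.1]
```

View pics/p3.png

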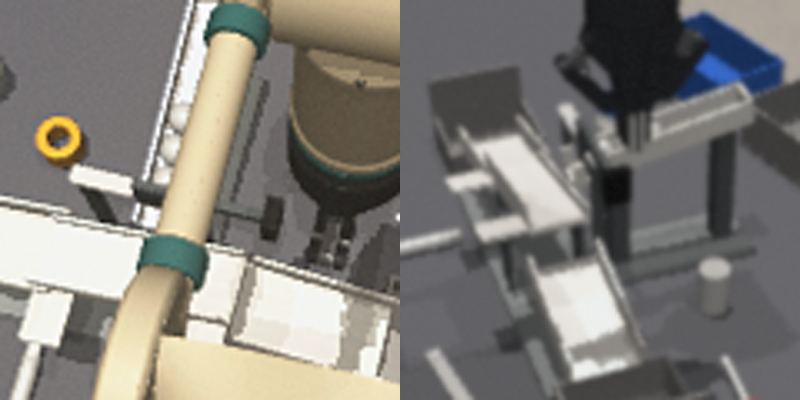

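The gate is now right-up (left panel of the channel low, right ear at (500,225)). I'll check the tip height numerically, then descend.

```bash
python3 -m inch '15 0 0 0 0 0 255; 30 0 0 0 0 0 255; 45 0 0 0 0 0 255; 60 0 0 0 0 0 255; 72 0 0 0 0 0 255; 80 0 0 0 0 0 255; 84 0 0 0 0 0 255; 84 0 0 0 0 0 255; 84 0 0 0 0 0 255; 84 0 0 0 0 0 255'; cat > pk.py <<'E'
from h import *
from w import *
sorter();s,R=st()
def px(n,P):
    c=C[n];q=c["world_to_cam"][:3,:3]@P+c["world_to_cam"][:3,3];a=q[:2]/q[2];a=a*(1+c["k1"]*(a@a));return np.round(a*c["fx"]+[c["cx"],c["cy"]],1)
print("tip side pred z+0/+30",px("side",s["position"]),px("side",s["position"]+[0,0,.03]))
for y in(-97,-52):
  print("pad",y,"top",px("top",W(45,y,168)),"side",px("side",W(45,y,168)))
t=manip.get_image("top")["color"];d=manip.get_image("side")["color"]
m=np.uint8(t[165:205,228:262].max(2)<45)*255
n,l,sg,ce=cv2.connectedComponentsWithStats(m)
for i in range(1,n):
    if sg[i,4]>15: print("dark top",sg[i,:5]+[228,165,0,0,0],np.round(ce[i]+[228,165],1))
cv2.imwrite("pics/p4.png",np.hstack([cv2.resize(i,(400,400),interpolation=cv2.INTER_CUBIC) for i in(t[110:250,160:300],d[120:240,190:310])]))
E
python3 pk.py; python3 - <<'E'
import cv2
d=cv2.imread("pics/p4.png")[:,400:].max(2); print(cv2.resize(d,(40,40),interpolation=cv2.INTER_AREA)[8:30,14:32])
E
```

```text
clock: 12.05
position: [0.5723, -0.0512, 0.1282]
ee_rot: [0.702, 0.088, 0.701, -0.088]
contact_force: [0.4, 0.5, -0.7]
width: 0.0001
sorter [  45.1 -137.1  128.2] F [ 0.4  0.5 -0.7] t 12.05 w 0.00014389379745000547
tip side pred z+0/+30 [259.8 195.7] [259.7 187.8]
pad -97 top [254.9 186.7] side [255.  177.6]
pad -52 top [237.7 182.4] side [250.1 169.5]
[[108 108 108 108  85  25  27  28  28  28  28  28  26  35  86  89  93 127]
 [108 108 108 108  87  27  28  28  28  28  28  28  27  36  91 114 126 140]
 [108 117 164 130  89  29  27  28  28  27  28  28  27  48 130 137 129 132]
 [108 114 182 168  84  28  26  28  28  28  29  28  27  30  82 121 159 155]
 [109 104 113 135  52  31  27  27  26  27  26  26  27  31  52  74 117 128]
 [112 105  66  84  48  31  28  27  27  28  27  27  28  37  53  37  74 102]
 [129 104  58  61  56  37  28  26  27  27  26  26  26  29  38  42  85  46]
 [148 110  66  49  57  59  52  28  27  27  26  27  27  26  34  83  94  43]
 [166 141  98  47  38  38  65  35  27  27  25  27  27  29  69 106  93  42]
 [218 157 144 128  44  28  28  26  25  26  25  28  29  55 102 108  91 
[... 205 characters left out ...]
108 108 108 108  88  42]
 [213 214 213 205 143  61  45  42  36  79  80  94 108 109 111 116 100  43]
 [188 168 150 107  99  58  43  45  47  85 101 117 122 124 125 124 101  43]
 [ 90  98 127  56  75  75  48  45  57 117 129 126 122 122 121 115  98  57]
 [ 70  77 114  63  69 115  96  45  56 115 120 112 111  99  91  89  90  92]
 [ 69  70  87  75  79 113 138  50  53  88  90  88  93  95  96  96 105 115]
 [ 87 101 118 143 162 180 151  97  76  95  98  97  94  88  83  91 168 184]
 [167 191 210 224 232 234 159 136  84  86  86  82  88  90  98 103 149 173]
 [217 223 227 236 236 236 200 132  92  88 103 106 108 105  99  93  97 111]
 [189 223 223 230 236 236 228 137 117 100 103 103 100  97  95  88  97 106]]
```

The tip ends at about row 186 in the side view, against 187.8 predicted with the +30 mm offset, so the true tip height is about 160 mm. That suits the pad, so I'll push in stages.

```bash
python3 -m inch '3 4 0 0 0 0 255; 3 9 0 0 0 0 255; 3 14 0 0 0 0 255; 3 19 0 0 0 0 255; 3 24 0 0 0 0 255; 3 28 0 0 0 0 255; 3 32 0 0 0 0 255; 3 35 0 0 0 0 255; 3 38 0 0 0 0 255; 3 40 0 0 0 0 255'; python3 pk.py; python3 -m inch '0 3 0 0 0 0 255; 0 6 0 0 0 0 255; 0 9 0 0 0 0 255; 0 12 0 0 0 0 255; 0 15 0 0 0 0 255; 0 18 0 0 0 0 255; 0 21 0 0 0 0 255; 0 23 0 0 0 0 255; 0 25 0 0 0 0 255; 0 25 0 0 0 0 255'; python3 pk.py
```

```text
clock: 13.4
position: [0.5817, -0.0126, 0.1247]
ee_rot: [0.702, 0.088, 0.702, -0.088]
contact_force: [-1.0, -2.2, -0.6]
width: -0.0001
sorter [ 44.8 -97.4 124.7] F [-1.  -2.2 -0.6] t 13.4 w -6.531435791035983e-05
tip side pred z+0/+30 [255.2 189. ] [255.1 181.2]
pad -97 top [254.9 186.7] side [255.  177.6]
pad -52 top [237.7 182.4] side [250.1 169.5]
clock: 14.75
position: [0.5881, 0.0123, 0.1247]
ee_rot: [0.702, 0.088, 0.702, -0.088]
contact_force: [-0.3, -1.0, 0.1]
width: -0.0001
sorter [ 44.9 -71.7 124.7] F [-0.3 -1.   0.1] t 14.75 w -0.0001393758684537241
tip side pred z+0/+30 [252.5 184.3] [252.3 176.5]
pad -97 top [254.9 186.7] side [255.  177.6]
pad -52 top [237.7 182.4] side [250.1 169.5]
dark top [245 175  14  14  35] [252.7 181.6]
```

```bash
python3 -m inch '0 2 0 0 0 0 255; 0 4 0 0 0 0 255; 0 6 0 0 0 0 255; 0 7 0 0 0 0 255; 0 8 0 0 0 0 255; 0 8 0 0 0 0 255; 0 8 0 0 0 0 255; 0 8 0 0 0 0 255; 0 8 0 0 0 0 255; 0 8 0 0 0 0 255'; python3 -m inch '0 0.5 0 0 0 0 255; 0 1 0 0 0 0 255; 0 1.5 0 0 0 0 255; 0 2 0 0 0 0 255; 0 2 0 0 0 0 255; 0 2 0 0 0 0 255; 0 2 0 0 0 0 255; 0 2 0 0 0 0 255; 0 2 0 0 0 0 255; 0 2 0 0 0 0 255'; python3 -c "
from w import *;sorter()"
```

```text
clock: 16.1
position: [0.5899, 0.0198, 0.1247]
ee_rot: [0.702, 0.088, 0.702, -0.088]
contact_force: [0.3, 0.6, -0.6]
width: 0.0001
clock: 17.35
position: [0.5904, 0.0216, 0.1247]
ee_rot: [0.702, 0.088, 0.702, -0.088]
contact_force: [-1.2, -1.2, 1.6]
width: -0.0
sorter [ 44.8 -62.1 124.7] F [-1.2 -1.2  1.6] t 17.35 w -8.421208854924404e-06
```

```bash
python3 -m inch '0 0.5 0 0 0 0 255; 0 1 0 0 0 0 255; 0 1.5 0 0 0 0 255; 0 2 0 0 0 0 255; 0 2 0 0 0 0 255; 0 2 0 0 0 0 255; 0 2 0 0 0 0 255; 0 2 0 0 0 0 255; 0 2 0 0 0 0 255; 0 2 0 0 0 0 255'; python3 -c "
from w import *;sorter()"; 
```

```text
clock: 18.6
position: [0.5908, 0.0231, 0.1247]
ee_rot: [0.702, 0.088, 0.702, -0.088]
contact_force: [-2.3, -4.7, 0.4]
width: -0.0002
sorter [ 44.8 -60.5 124.7] F [-2.3 -4.7  0.4] t 18.6 w -0.00019538563712048765
```

```bash
python3 -m inch '0 0.5 0 0 0 0 255; 0 1 0 0 0 0 255; 0 1.5 0 0 0 0 255; 0 1.5 0 0 0 0 255; 0 1.5 0 0 0 0 255; 0 1.5 0 0 0 0 255; 0 1.5 0 0 0 0 255; 0 1.5 0 0 0 0 255; 0 1.5 0 0 0 0 255; 0 1.5 0 0 0 0 255'; python3 -c "
from w import *;sorter()"; 
```

```text
clock: 19.85
position: [0.5908, 0.023, 0.1247]
ee_rot: [0.701, 0.087, 0.702, -0.089]
contact_force: [-3.3, -7.9, 2.6]
width: -0.0002
sorter [ 44.8 -60.6 124.7] F [-3.3 -7.9  2.6] t 19.85 w -0.0002194365069905381
```

The slide is on its end stop: the force rose to about 8 N with no further travel. I'll back off, raise the arm clear, and check the result.

```bash
python3 -m inch '0 -4 0 0 0 0 255; 0 -12 0 0 0 0 255; 0 -25 0 0 0 0 255; 0 -40 0 0 0 0 255; -10 -60 0 0 0 0 255; -40 -80 0 0 0 0 255; -70 -110 0 0 0 0 255; -90 -140 0 0 0 0 255; -100 -180 0 0 0 0 255; -100 -220 0 0 0 0 255'; python3 -m inch '0 -40 0 0 0 0 255; 0 -80 0 0 0 0 255; 0 -110 0 0 0 0 255; 0 -110 0 0 0 0 255; 0 -110 0 0 0 0 255; 0 -110 0 0 0 0 255; 0 -110 0 0 0 0 255; 0 -110 0 0 0 0 255; 0 -110 0 0 0 0 255; 0 -110 0 0 0 0 255'; python3 - <<'E'
from h import *
from w import *
sorter()
t=manip.get_image("top")["color"];t1=manip.get_image("top")["color"];d=manip.get_image("side")["color"]
print("diff",cv2.absdiff(t,t1).max())
cv2.imwrite("pics/f.png",np.hstack([cv2.resize(t[105:275,100:360],(460,301),interpolation=cv2.INTER_CUBIC),cv2.resize(d[125:275,165:315],(301,301),interpolation=cv2.INTER_CUBIC)]))
E
```

```text
clock: 21.1
position: [0.5369, -0.1907, 0.2269]
ee_rot: [0.703, 0.088, 0.7, -0.089]
contact_force: [0.5, -0.0, -1.0]
width: 0.0002
clock: 22.35
position: [0.5099, -0.2947, 0.2247]
ee_rot: [0.702, 0.088, 0.702, -0.088]
contact_force: [-0.1, 0.7, -0.3]
width: -0.0001
sorter [  44.4 -388.5  224.7] F [-0.1  0.7 -0.3] t 22.35 w -6.129643017839971e-05
diff 72
```

View pics/f.png

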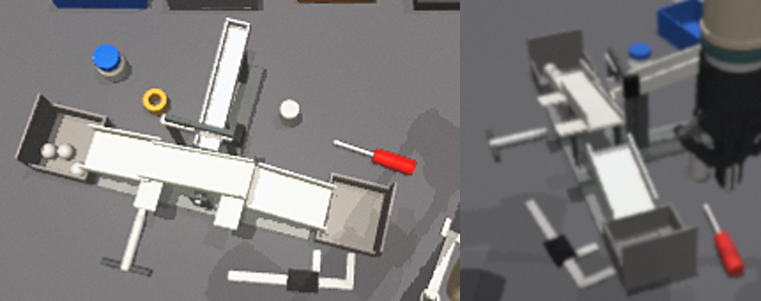

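All three balls show at the left tray, at (49,151), (66,151) and (78,168), and the trough is empty. The arm isn't near anything. I'll wait one call and check that the balls are at rest and that the bystanders haven't moved, by differencing.

```bash
python3 -m inch '0 0 0 0 0 0 255; 0 0 0 0 0 0 255; 0 0 0 0 0 0 255; 0 0 0 0 0 0 255; 0 0 0 0 0 0 255; 0 0 0 0 0 0 255; 0 0 0 0 0 0 255; 0 0 0 0 0 0 255; 0 0 0 0 0 0 255; 0 0 0 0 0 0 255'; python3 - <<'E'
from h import *
from w import *
sorter()
a=manip.get_image("top")["color"]
f=lambda t:cv2.connectedComponentsWithStats(np.uint8(t[165:215,105:155].max(2)>170)*255)
n,l,s,c=f(a)
for i in range(1,n):
    if s[i,4]>5: print(s[i,4],np.round(c[i]+[105,165],1))
for off in(0,1,2):
    python=manip.get_image("top")["color"]; D=cv2.absdiff(a,python)[100:280,100:370].max(2); ys,xs=np.where(D>25); print("moving px",len(ys),[(x+100,y+100) for x,y in zip(xs,ys)][:8])
# ball positions from final px (crop scale 260/460,170/301)
for u,v in((49,151),(66,151),(78,168)):
    p=plane(ray("top",100+u*260/460,105+v*170/301),.018)-O; print("ball sorter xy",np.round(1000*np.array([p@X,p@Y])))
D=cv2.absdiff(a,C["top"]["color"]).max(2); 
for nm,(x0,y0,x1,y1) in dict(jar=(150,128,174,154),bush=(178,152,198,172),blank=(256,158,274,180),key=(155,225,190,262),screwdriver=(285,180,338,206),wrench=(334,225,366,282),caliper=(226,244,302,272)).items():
    print(nm,cv2.phaseCorrelate(np.float32(C["top"]["color"][y0:y1,x0:x1].max(2)),np.float32(a[y0:y1,x0:x1].max(2))))
E
```

```text
clock: 23.75
position: [0.5098, -0.2948, 0.2247]
ee_rot: [0.702, 0.088, 0.702, -0.088]
contact_force: [-0.4, -1.3, -0.5]
width: -0.0001
sorter [  44.3 -388.6  224.7] F [-0.4 -1.3 -0.5] t 23.75 w -8.315338262459293e-05
20 [144.5 167. ]
651 [142.5 187.7]
20 [111.8 183.9]
41 [126.9 189.5]
moving px 0 []
moving px 0 []
moving px 0 []
ball sorter xy [-21. 272.]
ball sorter xy [-14. 245.]
ball sorter xy [-36. 216.]
jar ((-0.05497327670325802, 0.47388959618698934), 1.0024557735449002)
bush ((-0.09517365699024438, -0.06512731566747654), 1.210013708472252)
blank ((-0.026813364678213603, -0.028873460626716252), 0.96383371880209)
key ((-0.0756097990805138, -0.1507221236593992), 1.002232083512677)
screwdriver ((-0.008255542109818492, 0.5686954776419899), 0.9744630221313246)
wrench ((-0.13618889484649088, -0.21221801043268584), 0.8708262875676155)
caliper ((-0.032807284662631275, -0.03685307678299843), 0.9647689628601074)
```

```bash
python3 - <<'E'
from h import *
from w import *
a=manip.get_image("top")["color"]
print(a[176:208,106:152].max(2)[::1,::2])
for nm,t in(("0",C["top"]["color"]),("1",a)):
    h=t.astype(int)
    for c,m,(x0,y0,x1,y1) in(("blue",h[...,0]-h[...,2]>60,(150,128,176,154)),("red",h[...,2]-h[...,0]>80,(285,180,338,206))):
        ys,xs=np.where(m[y0:y1,x0:x1]);print(nm,c,xs.mean()+x0,ys.mean()+y0,len(xs))
E
```

```text
[[128 125 125 125 137  99  56  53  55  55  55  54 106 113 170 189 184 186
  184 189 186 186 196]
 [129 127 130 128 170  67  51  55  56  55  56  56 114 111 186 186 187 188
  188 187 189 190 190]
 [127 126 125 125 190  57  56  58  56  56  55  51 109 111 191 189 186 186
  186 188 187 191 191]
 [127 127 127 125 195  49  55  53  58  55  56  70 118 109 187 187 185 188
  188 189 189 190 190]
 [127 127 125 123 167  54  53  56  56  57  57  89 116 166 187 186 188 187
  189 190 190 190 192]
 [127 125 127 138 103  54  54  55  53  54  57 102 116 170 187 188 187 189
  189 189 191 191 190]
 [126 127 127 171  68  56  56  59  59  54  54 107 115 168 188 185 190 190
  190 192 190 191 189]
 [130 130 125 191  62  54  53  58  56  58  53 112 112 185 186 187 191 189
  190 191 188 191 188]
 [126 128 125 194  54  56  57  57  53  57  51 116 111 190 188 190 189 189
  190 188 187 190 189]
 [122 127 127 166  50  55  57  57  56  53  57  97 109 189 188 189 188 191
  190 189 189 189 190]
 [127 128 121  99  52  53  56  53  58  53 196 183 132 191 179 199 161 181
  192 188 188 190 188]
 [123 129 137  89  54  57  57  55
[... 1495 characters left out ...]

  234 225 179 155  66]
 [126 129 128 127 118 118 119 121 122 113 110  83  57  86 115 154 186 188
  198 189 140 157  56]
 [126 125 127 129 118 126 124 127 119 122 119 116 114  72  66  85 117 151
  185 184 134 157  57]
 [127 128 129 128 120 128 127 129 130 122 119 120 121 113 113  76  61  82
  113 152 190 133  58]
 [126 128 127 127 125 128 127 128 128 128 129 121 121 120 124 117 108  77
   65  83 123  90  62]
 [127 126 126 127 126 127 130 130 127 130 132 129 126 130 121 121 125 115
  104  81  63  67  60]]
0 blue 159.4659090909091 136.61363636363637 176
0 red 322.65841584158414 195.71782178217822 202
1 blue 159.43820224719101 136.6685393258427 178
1 red 322.6732673267327 195.72277227722773 202
```

```bash
python3 -c "
from rig import manip
print(manip.sign_off())"
```

```text
the job is handed in; nothing more can be done
None
```

The job is done and handed in at about 24 s of the 51 s allowed. The gate is rocked over, the stop is fully open, and all three balls are at rest in the left tray.

**What I did:** The left ear was the raised one, so I pressed it down until the gate fell over to feed the left tray. Only then did I push the stop pad open to its end stop. The push force rose to about 8 N and the slide stopped moving.

**One correction:** The first press touched nothing. The images put the closed fingertips about 30 mm higher than the reported TCP height. I checked this with the wrist and side cameras, pressed deeper, and allowed for it when pushing the pad.

**Last checks:**
- **Gate and trough:** the gate is tipped with its left end low, and the trough is empty.
- **Balls:** all three were still across several frames. The ball nearest the chute lies against the tray's near wall and is partly hidden by the chute lip. I judged it to be on the floor from its position in the top view only.
- **Bystanders:** five moved less than about 0.3 px in the top view. A shift estimate gave about 0.5 px for the jar and screwdriver, but their colour centroids moved less than 0.1 px, so I put that down to the arm's shadow.
- **Arm:** it ended well clear of everything, with no contact force.

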